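# Proof-pull a re-handled gouge on the bench pull tester

## Robot

A 6-joint arm with a two-finger parallel gripper is mounted at the origin on the work surface. World frame = base frame: x ahead of the robot, y to its left, z up, the work surface at z = 0. Lengths are in m, angles in rad, forces in N, time in s.
With the tool pointing down it reaches from about 0.3 to 0.875 m from the base axis. Payload 6.4 kg.
Tool frame: the origin (TCP) lies at the very end of the fingers, on their centre line; the grasp point (between the pads) lies 19 mm behind it; z points along the fingers, y is the line along which they close (so a half turn about z gives the same grasp; the last joint's range is limited). The gripper opens to 85 mm and grips with 20 to 120 N. Pads are 22 mm wide; open, the fingers measure 114 mm over their backs; the gripper's body (76 mm by 85 mm) begins 54 mm behind the grasp point. The pads swing forward as they close: fully open they stand 13 mm farther back than shut.
Start: joints at [-1.376, 0.181, 1.607, -0, 1.354, -0.206], TCP at [0.224, -0.529, 0.231] pointing down, gripper open.
Joint ranges: [-2.99, 2.99], [-0.89, 2.07], [0.3, 2.58], [-1.14, 4.28], [0, 2.63], [-3.12, 3.12]. Speed limits (rad/s): [2.57, 2.57, 3.01, 3.14, 3.14, 3.14].

## Interface

Orientations are given as a rotation vector (axis times angle).
In Python, from bench import arm, grab_frame, workorder, search_frame, cut_out, spot_point gives the robot as it stands.
- The arm moves only by the tool play_rows, never from a script. Its argument "series" is a list that holds one entry, the list of rows, each a list of 6 numbers: the shift along the tool's x, y, z in mm, then the turn, a rotation vector about the tool's x, y, z in rad. A call has 1 to 20 rows; each row is the pose to reach, as a shift and turn from the pose commanded when the call began, along the tool's axes at that moment; what a row does not reach only later rows make up. A row lasts 1/10 s, in which the tool goes at most 50 mm and 8.59 degrees, less where a joint would pass 70% of its speed; a pose out of reach is approached as far as the arm can. A call with a gripper value outside its range is refused whole. "hand" is the finger opening in mm, from 0 to 85.4, set as the call begins (left out, the last holds). The fingers move at their own pace and stop on an object; "force" is the grip in N (left out, the last holds). Time passes only in rows, so rows that repeat a pose let the fingers close. It gives the time, the measured TCP pose, the force, the opening and the grip force at its end, in the units of the state.
- arm.state(): the state, without advancing time (a new reading comes with each control period).
- grab_frame(name): name is "scene" or "top" or "wrist"; returns a dict with "pixels" (384x512x3 uint8, red, green, blue), "fx", "fy", "cx", "cy" (pixels), "eye" and "attitude" of the camera in the world. Camera axes: x right, y down, z forward; pixel columns grow to the right and rows downward; lengths in m; the calibration is good to about 2 mm. A picture is of the moment at which its call begins. There is no depth.
- workorder.finish_job(): hands the job in; it is judged then, once.
Trained networks look in a picture, given as the dict that the camera call returned (one of the last four; its "shot" number tells which), for a name from the list of things; names that differ only in an ending like _2 or _b are one class to them, and where a whole thing is asked for, a point or a joint stands for the part that bears it (a point fixed in the world has none). Each returns a list of dicts, best first, with "score" (0 to 1); they miss things now and then, are a little off and sometimes report something else, mostly with a low value. They report only what shows in the picture. A call takes as long as a camera call. They do not tell look-alikes from the thing itself.
- search_frame(picture, name): "position" ([column, row] in pixels, amid what is visible of it).
- cut_out(picture, name): "mask" (384x512 bool, what is visible of it) and "position" ([column, row] in pixels, amid what is visible of it).
- spot_point(picture, name): "position" ([column, row] in pixels: a listed point, or the origin of a listed thing).
The state is a dict: "time": time; "joint_positions": joint angles; "qd": joint speeds; "joint_torque": joint torques, N m; "eef_pos": TCP position; "eef_rot": TCP orientation; "force": force on the tool from outside, world axes, zero at the start; "torque": the same for the moment, N m; "finger_gap": finger opening in m; "grip_force": force on a finger pad.
Only numpy, scipy, OpenCV 4.12 (cv2) and the standard library are available. Lean on these libraries where they do the work, as an engineer would, in place of code of your own. Each camera call takes 0.05 s, during which the arm holds its last target. There are 200 camera calls.

## Task

Proof-test the re-handled gouge: take it by its wooden handle, lower it into the fork of the sloping pull tester with the wide blade behind the prongs and the gouge lying parallel to the slope, and pull it straight down the slope until the black pointer stands level with the red clip, without going well past it, and hold it there for one full second. Ease the sprung slide gently all the way home, lift the gouge out and lay it (do not drop it) flat inside the green-lined tray. Then press the yellow plunger of the tally counter fully down and let it come up; leave the red clip, glue jar, blue stone and wax tin where they are.

Things in the scene. Friction and masses are not known exactly. Their poses are not given: they have to be found in the camera images.
- gouge: loose fishtail gouge, 0.15 kg. Origin on its long axis at the middle of the dark wood handle; +x to the blade, z normal to the blade's flat. Handle 24 x 24 mm square, x -50 to 50; brass ferrule 20 mm thick to 62; steel shank 9 mm thick to 110; then flat blade 4-6 mm thick, 26 mm wide shoulders at 110, 38 mm wide edge at 154. Balances at x = 25. Starts level on the rest, axis 42 mm above the bench
- shoulder (a point): on the gouge's axis, 110 mm from its origin, where the thin shank meets the 26 mm wide blade shoulders that catch behind the prongs
- butt (a point): on the gouge's axis at the end of the handle, 50 mm behind its origin
- edge (a point): on the gouge's axis at the cutting edge, 154 mm ahead of its origin
- fork (a point): midway between the prongs of the sprung slide, 35 mm above the bed, where the gouge's axis goes; moves with the slide. x points up the slope (30 degrees), z off the bed, y across. Prongs: two pins 10 mm thick, 17 mm clear gap, open on top, tops 23 mm above this point, slide plate 25 mm below. Bed 150 mm wide, 220 mm down and 80 mm up the slope from here at home; spring barrel 30 mm up, 12 mm below
- slide (a joint): travel of the sprung slide down the slope in m: 0 home (up), at most 0.090; spring about 2.7 N at home growing 150 N per m, so about 8 to 12 N at the clip
- pointer (a point): on the slide's black pointer (4 mm wide), at the middle of the white scale beside the slide; axes as for the fork
- mark (a point): point on the same line as the pointer's, level with the centre of the red target clip (10 mm along the slope, 18 mm tall) on the -y edge of the bed; axes as for the fork. The pointer is level with the clip when the pointer is at x = 0 (within the clip's width) from here
- clip (a joint): how far down the slope the red clip is set, in m: the slide travel at which the pointer stands level with the clip's centre (0.035 to 0.060); stiff, to be left alone
- tray: fixed low wooden tray with a green lining, 270 x 180 mm (x, y) outside, walls 6 mm thick and 20 mm high, inner floor 5 mm above the bench; origin under its centre
- plunger_top (a point): centre of the top of the yellow plunger head (30 mm diameter) on the aluminium tally counter (64 x 64 mm, on a 76 mm square wood block); top 107 mm above the bench when up, goes straight down
- plunger (a joint): how far the plunger is pressed, in m: 0 up, 0.012 at its stop; about 6 N at the stop
- rest: fixed light-wood rest for the gouge, base 200 x 100 x 12 mm; origin on the bench under the gouge's origin, x along it. 12 mm wide cross bars stand at x = -36 and x = 82 and carry the gouge; between x = -25 and 70 the fingers can go down to 12 mm above the bench
- gauge: the fixed pull tester, green frame 150 mm wide, about 270 mm deep and 165 mm high at the back; origin on the bench under the bed's middle; x level, in the direction of the slope's rise (towards the robot; the slope faces away from it)
- glue: bystander: amber glue jar, 60 mm diameter, 85 mm high; origin under its centre
- stone: bystander: blue sharpening stone, 50 x 150 x 25 mm; origin under its centre
- tin: bystander: flat brass wax tin, 60 mm diameter, 25 mm high; origin under its centre
There are look-alikes about, which are no part of the job. Leave any purple look-alike of the part that bears plunger_top alone.

How it is judged:
On the way, in this order (a step that is already met when the one before it is completed fails the run):
1. the gouge is in the fork: shank between the prongs, blade shoulders behind them, parallel to the slope within 12 degrees (angle between the x axis of gouge and the x axis of fork, either way round below 0.21 rad and x of shoulder in the frame of fork between -0.004 and 0.03 m and y of shoulder in the frame of fork between -0.009 and 0.009 m and z of shoulder in the frame of fork between -0.025 and 0.02 m), for 0.1 s.
2. the slide is pulled by the gouge, parallel to the slope, so that the pointer is within 5 mm of the clip's centre, held 0.9 s (x of pointer in the frame of mark between -0.005 and 0.005 m and angle between the x axis of gouge and the x axis of fork, either way round below 0.21 rad and contact force between gouge and slide above 2 N), for 0.9 s.
3. the slide is back home (within 3 mm) (value of joint slide below 0.003 m), for 0.1 s.
4. the gouge lies flat inside the tray, released (x of butt in the frame of tray between -0.13 and 0.13 m and y of butt in the frame of tray between -0.085 and 0.085 m and x of edge in the frame of tray between -0.13 and 0.13 m and y of edge in the frame of tray between -0.085 and 0.085 m and height (world z) of butt between 0 and 0.032 m and height (world z) of edge between 0 and 0.032 m and contact force between the fingers and gouge below 0.1 N and linear speed of gouge below 0.03 m/s), for 0.2 s.
5. the plunger is pressed to its stop (over 10 of 12 mm) (value of joint plunger above 0.01 m), for 0.05 s.
At the end, for the whole second after the job is handed in: The gouge lies released and at rest inside the tray (butt and edge within the walls, both less than 32 mm above the bench), the slide is home within 3 mm and the plunger is up within 2 mm (all of step 4 and value of joint slide below 0.003 m and value of joint plunger below 0.002 m); the robot touches nothing.
It fails at once if the pointer is pulled more than 14 mm past the clip's centre (x of pointer in the frame of mark below -0.014 m).
It fails at once if the slide snaps back (faster than 0.3 m/s) (velocity of joint slide below -0.3 m/s).
It fails at once if the gouge is dropped (falls free of the fingers faster than 0.6 m/s) (linear speed of gouge above 0.6 m/s and contact force between the fingers and gouge below 0.05 N).
It fails at once if the red clip is shifted more than 4 mm, or the glue jar, stone or tin more than 20 mm (distance of mark from where it was at the start of the episode above 0.004 m or distance of any of glue, stone, tin from where it was at the start of the episode above 0.02 m).
It also fails if it takes over 69 s, if anything falls off the work surface, if the arm or the gripper's body presses on something with over 40 N, if the wrist force passes 120 N, or if a joint passes its speed limit or range.

## Working session

There is one attempt and no reset: what is moved stays moved. The work goes in short steps, Python scripts to look and compute and a tool call to move; the robot and the scene stay as the last step left them, time stands still between calls to the robot, and variables do not carry over. Pictures are saved under pics/ and viewed, at most 10 in all, crops included, and the job is handed in when it is done.

Besides the shell and the picture viewer there is one more tool, called after "Call:" as a command line: name --argument value ..., lists and objects as JSON in quotes. play_rows: Moves the arm, as the interface text tells. Its arguments: {"type":"object","properties":{"series":{"type":"array","items":{"type":"array","items":{"type":"array","items":{"type":"number"}}}},"hand":{"type":"number"},"force":{"type":"number"}},"required":["series"]}

```bash
mkdir -p pics; cat > h.py <<'E'
import numpy as np, cv2
from scipy.spatial.transform import Rotation as R
from bench import arm, grab_frame, workorder, search_frame, cut_out, spot_point
def att(f):
    a=np.array(f["attitude"],float)
    return a if a.shape==(3,3) else R.from_rotvec(a).as_matrix() if a.size==3 else R.from_quat(a).as_matrix()
def ray(f,p):
    d=att(f)@np.array([(p[0]-f["cx"])/f["fx"],(p[1]-f["cy"])/f["fy"],1]); return np.array(f["eye"]),d/np.linalg.norm(d)
def at_z(f,p,z):
    e,d=ray(f,p); return e+d*(z-e[2])/d[2]
def tri(*fp):
    A=np.zeros((3,3));b=np.zeros(3)
    for f,p in fp:
        e,d=ray(f,p);M=np.eye(3)-np.outer(d,d);A+=M;b+=M@e
    return np.linalg.solve(A,b)
def proj(f,X):
    c=att(f).T@(np.array(X)-f["eye"]); return np.array([f["cx"]+f["fx"]*c[0]/c[2],f["cy"]+f["fy"]*c[1]/c[2]])
def save(f,n,crop=None,k=1):
    im=f["pixels"][:,:,::-1]
    if crop: x0,y0,x1,y1=crop; im=im[y0:y1,x0:x1]
    cv2.imwrite("pics/"+n,cv2.resize(im,None,fx=k,fy=k,interpolation=cv2.INTER_CUBIC))
def to_tool(P,rot=None):
    """row (mm, rad) from the present pose to TCP position P, orientation matrix rot"""
    s=arm.state();A=R.from_rotvec(s["eef_rot"]).as_matrix()
    return np.round(A.T@(np.array(P)-s["eef_pos"])*1000,1), np.round(R.from_matrix(A.T@(A if rot is None else rot)).as_rotvec(),4)
E
python3 - <<'E'
from h import *
np.set_printoptions(precision=4,suppress=True)
s=arm.state();print(s["eef_pos"],s["eef_rot"],s["time"],s["force"])
a,b=grab_frame("scene"),grab_frame("top")
cv2.imwrite("pics/a.png",np.vstack([a["pixels"],b["pixels"]])[:,:,::-1][:, :])
im=np.hstack([a["pixels"],b["pixels"]])[:,:,::-1]; cv2.imwrite("pics/a.png",a["pixels"][:,:,::-1]);cv2.imwrite("pics/b.png",b["pixels"][:,:,::-1])
for f in (a,b):
    print("eye",f["eye"],f["attitude"],f["fx"])
    for n in ["gouge","shoulder","butt","edge","fork","pointer","mark","tray","plunger_top","rest","gauge","glue","stone","tin"]:
        print(n,[(np.round(d["position"],1).tolist(),round(d["score"],2)) for d in spot_point(f,n)[:3]])
E
```

```text
[ 0.2242 -0.5289  0.2304] [-3.077  -0.6251  0.    ] 0.0 [-0.0431 -0.0493 -0.2674]
eye [1.3141 0.0086 1.1511] [-1.857  -1.8676  0.613 ] 429.32357279312976
gouge [([361.8, 182.0], 0.9)]
shoulder [([357.8, 157.3], 0.61)]
butt [([373.4, 194.7], 0.64), ([350.4, 150.0], 0.62)]
edge [([352.0, 148.8], 0.83)]
fork [([277.2, 164.2], 0.81)]
pointer [([293.9, 177.1], 0.74)]
mark []
tray [([158.4, 188.2], 0.92)]
plunger_top [([360.4, 266.0], 0.65), ([347.5, 227.5], 0.42)]
rest [([367.3, 191.4], 0.94)]
gauge [([276.4, 202.0], 0.92)]
glue [([175.1, 242.6], 0.59)]
stone [([262.8, 278.0], 0.89)]
tin [([182.6, 274.9], 0.94)]
eye [0.4005 0.015  1.4241] [-2.1531  2.1734 -0.1588] 420.62793264625293
gouge [([150.8, 223.5], 0.85)]
shoulder [([152.6, 258.2], 0.69), ([151.1, 221.9], 0.52)]
butt [([144.2, 210.7], 0.63), ([218.9, 215.7], 0.48)]
edge [([154.5, 271.4], 0.64)]
fork [([244.4, 211.7], 0.69), ([329.5, 163.8], 0.65), ([173.5, 159.4], 0.33)]
pointer [([220.6, 216.1], 0.76)]
mark [([225.2, 201.1], 0.38)]
tray [([359.3, 225.6], 0.65)]
plunger_top [([175.6, 159.8], 0.59), ([173.5, 116.1], 0.55), ([250.6, 131.9], 0.48)]
rest []
gauge [([243.2, 208.3], 0.96), ([172.2, 155.4], 0.4)]
glue [([330.6, 168.1], 0.73)]
stone [([251.3, 130.5], 0.56)]
tin [([319.3, 138.4], 0.53)]
```

View pics/a.png

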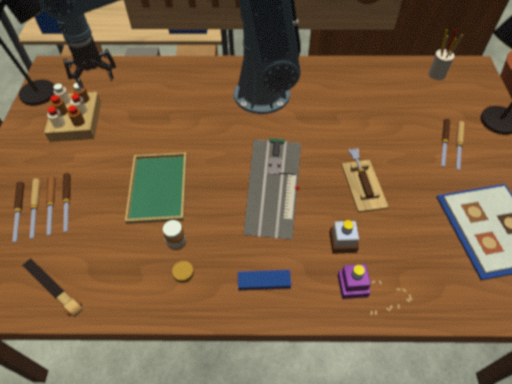

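View pics/b.png

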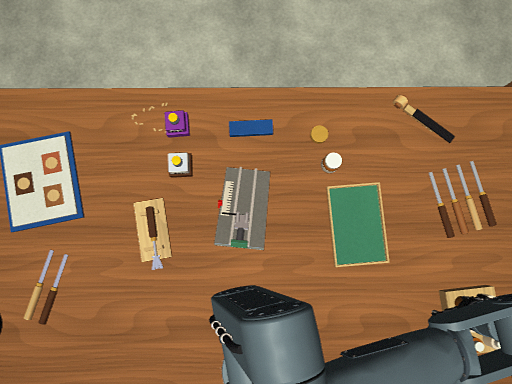

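Scene (a.png): gouge at (365,182) with its blade towards the robot at (354,155), tester at (273,188) with the red clip at (297,188), tray at (156,187). Top (b.png) shows the same: gouge at (151,225), clip at (220,203). Two counters: grey on a wood block at (346,234) in scene and (178,161) in top, and a purple one at (354,280) and (176,121). The grey aluminium one fits; purple is the look-alike.

```bash
python3 - <<'E'
from h import *
np.set_printoptions(precision=4,suppress=True)
a,b=grab_frame("scene"),grab_frame("top")
g=lambda f,n,i=0: spot_point(f,n)[i]["position"]
for n,z in [("gouge",.042),("edge",.042),("shoulder",.042),("butt",.042),("tray",0),("glue",0),("stone",0),("tin",0),("rest",0),("gauge",0)]:
    for f in (a,b):
        r=spot_point(f,n); print(n,[at_z(f,q["position"],z)[:2] for q in r[:2]])
for n in ["fork","pointer"]:
    print(n,tri((a,g(a,n)),(b,g(b,n))))
print("plunger",at_z(a,(348.5,224.5),.107),at_z(b,(177,160.5),.107),[at_z(f,q["position"],.107) for f in (a,b) for q in spot_point(f,"plunger_top")])
for f in (a,b):
  for n,z in [("tray",.02),("gouge",.042),("gauge",.08),("rest",.006)]:
    r=cut_out(f,n)
    if r:
        m=r[0]["mask"];ys,xs=np.nonzero(m);P=np.array([at_z(f,p,z)[:2] for p in zip(xs,ys)],np.float32)
        c,wh,an=cv2.minAreaRect(P*1000);print(n,"mask",c,wh,an)
  h=cv2.cvtColor(f["pixels"],cv2.COLOR_RGB2HSV);m=((h[...,0]<6)|(h[...,0]>174))&(h[...,1]>170)&(h[...,2]>120)
  n,_,st,ce=cv2.connectedComponentsWithStats(m.astype(np.uint8));print("red",[(s[4],c) for s,c in zip(st[1:],ce[1:])])
k=cv2.vconcat([cv2.resize(a["pixels"][125:245,235:395],(640,480),interpolation=cv2.INTER_CUBIC)]);cv2.imwrite("pics/c.png",k[:,:,::-1])
k=cv2.resize(b["pixels"][145:275,130:280],(690,598),interpolation=cv2.INTER_CUBIC);cv2.imwrite("pics/d.png",k[:,:,::-1])
E
```

```text
gouge [array([0.4747, 0.3318]), array([ 0.5023, -0.3357])]
gouge [array([0.4744, 0.342 ]), array([ 0.6553, -0.2481])]
edge [array([0.3243, 0.3211]), array([ 0.6952, -0.2477])]
edge [array([0.3295, 0.3253])]
shoulder [array([0.3484, 0.3202])]
shoulder [array([0.3624, 0.3324])]
butt [array([0.5141, 0.3598])]
butt [array([0.517 , 0.3442])]
tray [array([ 0.4637, -0.3505]), array([0.4712, 0.3478])]
tray [array([ 0.4703, -0.3542])]
glue [array([ 0.6687, -0.2591]), array([ 0.4707, -0.3322])]
glue [array([ 0.7632, -0.2206]), array([ 0.6624, -0.2485])]
stone [array([0.7894, 0.0047])]
stone [array([0.7899, 0.0056])]
tin [array([ 0.7758, -0.2225]), array([0.4947, 0.3711])]
tin [array([ 0.769, -0.217])]
rest [array([0.4814, 0.35  ])]
rest [array([0.4717, 0.3545]), array([0.5513, 0.0984])]
gauge [array([0.5244, 0.0382])]
gauge [array([0.5232, 0.0449]), array([0.5004, 0.1167])]
fork [0.4871 0.0401 0.1645]
pointer [0.4874 0.1062 0.0999]
plunger [0.6693 0.253  0.107 ] [0.6658 0.2472 0.107 ] [array([0.6786, 0.2496, 0.107 ]), array([0.7986, 0.2634, 0.107 ]), array([0.8034, 0.2642, 0.107 ]), array([0.6
[... 462 characters left out ...]
[(np.int32(37), array([54.1622, 97.5676])), (np.int32(32), array([74.9688, 96.3438])), (np.int32(37), array([ 51.3514, 109.2162])), (np.int32(30), array([ 71.9   , 108.0667])), (np.int32(7), array([297.    , 187.2857]))]
tray mask (463.59539794921875, -342.5357971191406) (270.90252685546875, 189.3206329345703) 3.54524827003479
gouge mask (426.4130554199219, 330.4327392578125) (204.31124877929688, 33.543087005615234) 7.514953136444092
gauge mask (516.8843994140625, 41.55347442626953) (162.6735076904297, 257.37445068359375) 85.37571716308594
rest mask (452.3310546875, 343.7272644042969) (204.08612060546875, 105.9516372680664) 10.377119064331055
red [(np.int32(28), array([219.3571, 203.0714]))]
```

View pics/d.png

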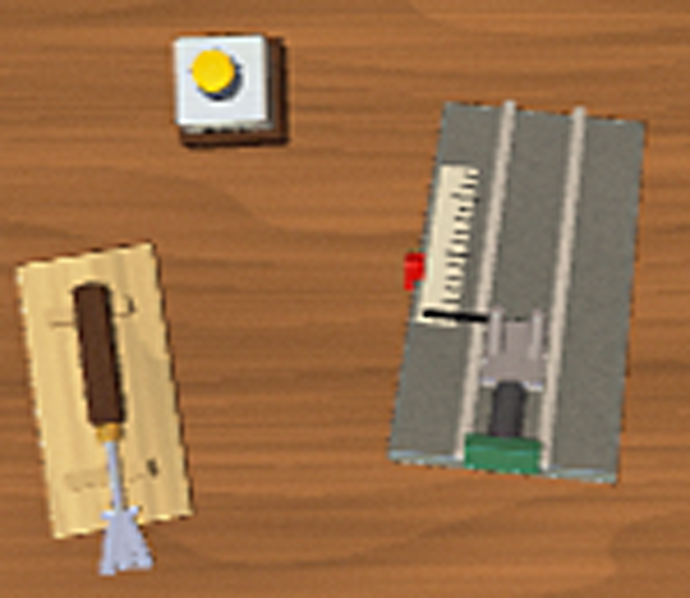

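Crop d confirms the grey counter: aluminium body on a wood block, yellow head at crop (213,72). The clip is at crop (415,268), the pointer at (455,316) and the prongs at (495–540,320). First I'll look at the tester from above.

```bash
cat >> h.py <<'E'
def down(yaw):  # tool z down, tool x at yaw
    c,s=np.cos(yaw),np.sin(yaw); return np.array([[c,s,0],[s,-c,0],[0,0,-1.]])
E
python3 - <<'E'
from h import *
print(to_tool([.46,.04,.40],down(-.08)), to_tool([.47,.33,.30],down(.133)))
E
```

```text
(array([ 439.1, -432.4, -168.7]), array([-0.    , -0.    ,  0.4808])) (array([ 561.5, -695.5,  -68.7]), array([-0.    , -0.    ,  0.2678]))
```

Call:
play_rows --series '[[[439,-432,-169,0,0,0.481],[439,-432,-169,0,0,0.481],[439,-432,-169,0,0,0.481],[439,-432,-169,0,0,0.481],[439,-432,-169,0,0,0.481],[439,-432,-169,0,0,0.481],[439,-432,-169,0,0,0.481],[439,-432,-169,0,0,0.481],[439,-432,-169,0,0,0.481],[439,-432,-169,0,0,0.481],[439,-432,-169,0,0,0.481],[439,-432,-169,0,0,0.481],[439,-432,-169,0,0,0.481],[439,-432,-169,0,0,0.481],[439,-432,-169,0,0,0.481],[439,-432,-169,0,0,0.481]]]' --hand 60

```text
time: 4.9
eef_pos: [0.4596, 0.039, 0.3998]
eef_rot: [3.139, -0.127, -0.002]
force: [-0.9, 0.4, 0.0]
finger_gap: 0.0601
grip_force: 0.0
```

```bash
python3 - <<'E'
from h import *
np.set_printoptions(precision=4,suppress=True)
s=arm.state();print(s["eef_pos"],s["eef_rot"],s["joint_positions"],s["time"])
f=grab_frame("wrist");print(f["eye"],f["attitude"],f["fx"])
cv2.imwrite("pics/e.png",cv2.resize(f["pixels"][:,:,::-1],(768,576)))
np.savez("w1.npz",**{k:f[k] for k in ("pixels","fx","fy","cx","cy","eye","attitude")})
for n in ["fork","pointer","mark","gauge"]: print(n,[(np.round(q["position"],1),q["score"]) for q in spot_point(f,n)])
print("plunger etc",to_tool([.47,.33,.30],down(.133)))
E
```

```text
[0.4596 0.039  0.3998] [ 3.1387 -0.127  -0.0015] [-0.1734 -0.171   1.628  -0.0004  1.6855  1.4782] 4.9
[0.5325 0.0339 0.5428] [ 1.9864 -2.1523 -0.3117] 271.8615966978332
fork [(array([250.6, 144.9]), 0.75)]
pointer [(array([210.4, 134.8]), 0.89)]
mark [(array([215.5, 109. ]), 0.47)]
gauge [(array([250.3, 109.8]), 0.65)]
plunger etc (array([ -13.7, -291.2,  100.1]), array([ 0.    ,  0.0003, -0.2151]))
```

View pics/e.png

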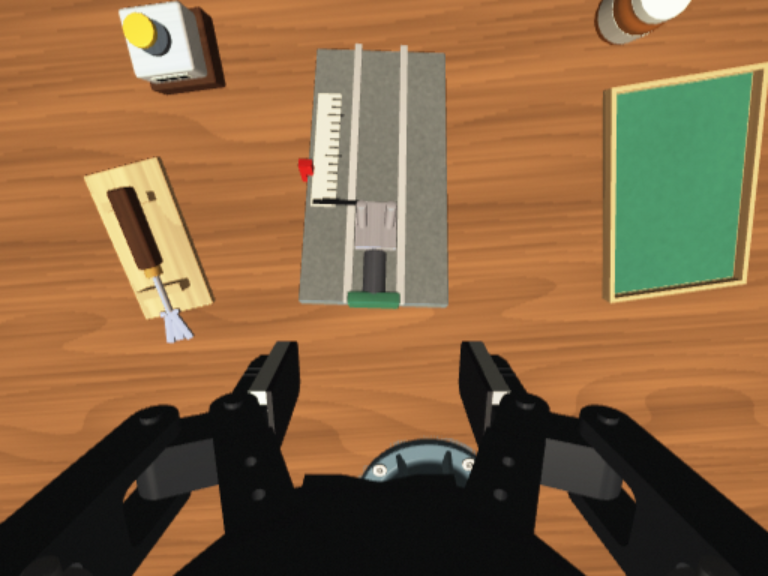

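e.png (wrist view, x1.5) shows the whole tester: bed corners at (316,50), (445,52), (447,305), (300,302), pointer line at y≈202, clip at (305,170), prongs around (376,215). I'll fit the tester's pose from the bed corners and get the clip travel from that.

```bash
python3 - <<'E'
from h import *
from scipy.optimize import least_squares
np.set_printoptions(precision=4,suppress=True)
w=dict(np.load("w1.npz"));b=grab_frame("top");a=grab_frame("scene")
C=np.array([[-220,-75,-35],[-220,75,-35],[80,75,-35],[80,-75,-35]])/1000
W=np.array([[316,50],[445,52],[447,305],[300,302]])/1.5-.17
T=np.array([[446,102],[645,122],[617,478],[390,460]])/4.6+[130,145]-.4
def frame(p):
    c,s=np.cos(p[3]),np.sin(p[3]);d=np.radians(30)
    ux=np.array([-np.cos(d)*c,-np.cos(d)*s,np.sin(d)]);uy=np.array([s,-c,0]);return np.stack([ux,uy,np.cross(ux,uy)],1)
def wp(p,c): return p[:3]+frame(p)@c
fun=lambda p: np.concatenate([proj(f,wp(p,c))-q for f,Q in ((w,W),(b,T)) for c,q in zip(C,Q)])
r=least_squares(fun,[.487,.04,.16,-.08],loss="soft_l1");p=r.x;print(p,np.round(fun(p).reshape(-1,2),1))
np.save("fork.npy",p)
for n,f in (("w",w),("top",b),("scene",a)):
    print(n,"fork",proj(f,p[:3]),"prongtops",[proj(f,wp(p,np.array([0,y,.023]))) for y in (-.0135,.0135)],"barrel",proj(f,wp(p,np.array([.03,0,-.012]))))
    h=cv2.cvtColor(f["pixels"],cv2.COLOR_RGB2HSV);m=((h[...,0]<6)|(h[...,0]>174))&(h[...,1]>170)&(h[...,2]>100)
    k,_,st,ce=cv2.connectedComponentsWithStats(m.astype(np.uint8))
    ce=[c for s,c in zip(st[1:],ce[1:]) if 200<c[0]<320 and s[4]>5];print("red",ce)
    for c in ce:
        e,d=ray(f,c);Fm=frame(p)
        for z in (-.026,): print("  by height",z,"->",(Fm.T@(e-p[:3]),)[0]+(Fm.T@d)*((z-(Fm.T@(e-p[:3]))[2])/(Fm.T@d)[2]))
# pointer line position along slope
for n,f,q in (("w",w,(335/1.5,202/1.5)),("top",b,(455/4.6+130,316/4.6+145))):
    e,d=ray(f,q);Fm=frame(p);E=Fm.T@(e-p[:3]);D=Fm.T@d
    for z in (-.035,-.025): print(n,"pointer",E+D*(z-E[2])/D[2])
E
```

```text
[ 0.4826  0.0402  0.1475 -0.1056] [[ 0.2 -0. ]
 [-0.6  1.1]
 [ 1.1  0.2]
 [-0.7 -0.2]
 [-0.3  0.1]
 [ 0.2  0. ]
 [ 0.6 -0.6]
 [-0.1 -1.5]]
w fork [250.5389 143.3308] prongtops [array([240.7597, 136.4688]), array([260.5462, 136.9801])] barrel [250.0045 165.6894]
red [array([203.2261, 111.9304])]
  by height -0.026 -> [-0.0623 -0.0765 -0.026 ]
top fork [242.2753 216.7695] prongtops [array([238.0299, 212.0796]), array([247.02  , 212.9474])] barrel [241.185  227.2385]
red []
scene fork [273.2543 164.5535] prongtops [array([277.5584, 163.6202]), array([268.524 , 162.8591])] barrel [274.2646 155.5879]
red [array([297.    , 187.2857])]
  by height -0.026 -> [-0.0596 -0.0778 -0.026 ]
w pointer [-0.0283 -0.0438 -0.035 ]
w pointer [-0.0237 -0.0427 -0.025 ]
top pointer [-0.0299 -0.0439 -0.035 ]
top pointer [-0.0232 -0.0432 -0.025 ]
```

Call:
play_rows --series '[[[-44,-294,130,0,0,-0.215],[-44,-294,130,0,0,-0.215],[-44,-294,130,0,0,-0.215],[-44,-294,130,0,0,-0.215],[-44,-294,130,0,0,-0.215],[-44,-294,130,0,0,-0.215],[-44,-294,130,0,0,-0.215],[-44,-294,130,0,0,-0.215],[-44,-294,130,0,0,-0.215],[-44,-294,130,0,0,-0.215]]]'

```text
time: 6.25
eef_pos: [0.4404, 0.3353, 0.2711]
eef_rot: [3.135, 0.21, 0.002]
force: [0.3, -0.3, 0.4]
finger_gap: 0.0601
grip_force: 0.0
```

```bash
python3 - <<'E'
from h import *
np.set_printoptions(precision=4,suppress=True)
s=arm.state();print(s["eef_pos"],s["eef_rot"],s["time"])
f=grab_frame("wrist")
save(f,"f.png",(0,0,512,384),1.5)
for n in ["gouge","butt","shoulder","edge"]: print(n,[(np.round(q["position"],1),q["score"],at_z(f,q["position"],.042)) for q in spot_point(f,n)])
r=cut_out(f,"gouge")[0]["mask"];ys,xs=np.nonzero(r)
P=np.array([at_z(f,p,.046)[:2] for p in zip(xs,ys)],np.float32)*1000
print(cv2.minAreaRect(P))
# width-midpoints along the axis
h=cv2.cvtColor(f["pixels"],cv2.COLOR_RGB2HSV)
for y in range(ys.min(),ys.max(),12):
    x=xs[ys==y]; print(y,x.min(),x.max(),at_z(f,((x.min()+x.max())/2,y),.048)[:2])
E
```

```text
[0.4404 0.3353 0.2711] [3.1346 0.2098 0.0018] 6.25
gouge [(array([254.3, 132. ]), 0.94, array([0.4818, 0.3386, 0.042 ]))]
butt [(array([253.4,  96.4]), 0.78, array([0.5266, 0.3459, 0.042 ]))]
shoulder [(array([256.8, 210.2]), 0.67, array([0.3708, 0.3196, 0.042 ]))]
edge [(array([256.6, 239.2]), 0.93, array([0.3244, 0.3134, 0.042 ])), (array([251.6, 210.3]), 0.19, array([0.3697, 0.3272, 0.042 ]))]
((427.795166015625, 329.1416320800781), (201.09381103515625, 34.27484130859375), 7.68394136428833)
96 248 259 [0.5269 0.3458]
108 245 261 [0.5123 0.3445]
120 245 261 [0.4973 0.3425]
132 245 263 [0.4822 0.3391]
144 246 263 [0.4666 0.3363]
156 247 263 [0.4507 0.3334]
168 247 263 [0.4342 0.3311]
180 250 259 [0.4172 0.3295]
192 253 256 [0.3999 0.3271]
204 252 258 [0.3821 0.3239]
216 248 262 [0.3639 0.3214]
228 246 264 [0.3451 0.3188]
```

View pics/f.png

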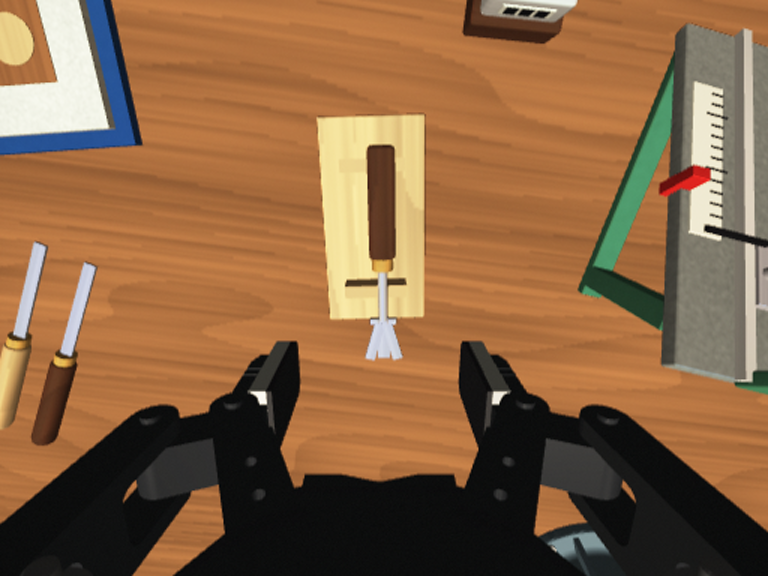

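f.png shows the gouge nearly in line with the tool: butt at (381,147), shoulder at (383,320), edge at (384,358). The rest is below it and the fingers are clear. Its line has yaw ≈ 0.147 and its origin is at about (0.478, 0.338).

```bash
python3 - <<'E'
from h import *
print(to_tool([.473,.3373,.09],down(.147)),to_tool([.473,.3373,.032],down(.147)))
E
```

```text
(array([ 32.6,   2.7, 180.8]), array([-0.0002, -0.0009, -0.0133])) (array([ 32.6,   2.7, 238.8]), array([-0.0002, -0.0009, -0.0133]))
```

Call:
play_rows --series '[[[33,3,45,0,0,-0.013],[33,3,90,0,0,-0.013],[33,3,135,0,0,-0.013],[33,3,170,0,0,-0.013],[33,3,200,0,0,-0.013],[33,3,220,0,0,-0.013],[33,3,232,0,0,-0.013],[33,3,239,0,0,-0.013],[33,3,239,0,0,-0.013],[33,3,239,0,0,-0.013]]]'

```text
time: 7.55
eef_pos: [0.4737, 0.338, 0.0324]
eef_rot: [-3.132, -0.232, -0.003]
force: [0.0, -0.6, 0.5]
finger_gap: 0.0603
grip_force: 0.0
```

Call:
play_rows --series '[[[0,0,0,0,0,0],[0,0,0,0,0,0],[0,0,0,0,0,0],[0,0,0,0,0,0],[0,0,0,0,0,0],[0,0,0,0,0,0],[0,0,0,0,0,0]]]' --hand 15 --force 80

```text
time: 8.25
eef_pos: [0.4735, 0.3381, 0.0325]
eef_rot: [-3.132, -0.232, -0.002]
force: [-1.4, -0.4, 5.6]
finger_gap: 0.0224
grip_force: 78.9
```

Call:
play_rows --series '[[[0,0,-15,0,0,0],[0,0,-50,0,0,0],[0,0,-100,0,0,0],[0,0,-150,0,0,0],[0,0,-200,0,0,0],[0,0,-245,0,0,0],[0,0,-260,0,0,0],[0,0,-260,0,0,0]]]'

```text
time: 9.05
eef_pos: [0.4739, 0.3382, 0.2948]
eef_rot: [-3.131, -0.232, -0.009]
force: [0.6, 1.1, -1.4]
finger_gap: 0.0222
grip_force: 78.5
```

```bash
cat >> h.py <<'E'
def frame(p):
    c,s=np.cos(p[3]),np.sin(p[3]);d=np.radians(30)
    ux=np.array([-np.cos(d)*c,-np.cos(d)*s,np.sin(d)]);uy=np.array([s,-c,0]);return np.stack([ux,uy,np.cross(ux,uy)],1)
def in_tool(f,q,z):
    "pixel q of wrist frame -> tool coordinates at tool height z"
    s=arm.state();A=R.from_rotvec(s["eef_rot"]).as_matrix();e,d=ray(f,q);e=A.T@(e-s["eef_pos"]);d=A.T@d
    return e+d*(z-e[2])/d[2]
E
python3 - <<'E'
from h import *
np.set_printoptions(precision=4,suppress=True)
f=grab_frame("wrist")
for n in ["gouge","shoulder","edge","butt"]:
    print(n,[(np.round(q["position"],1),round(q["score"],2),in_tool(f,q["position"],-.010)) for q in spot_point(f,n)])
m=cut_out(f,"gouge")[0]["mask"];ys,xs=np.nonzero(m)
for y in range(ys.min(),ys.max(),12):
    x=xs[ys==y];print(y,x.min(),x.max(),in_tool(f,((x.min()+x.max())/2,y),-.012))
p=np.load("fork.npy");F=frame(p);Rt=F@np.diag([-1,1,-1])
for z in (.07,.004):
    print(to_tool(p[:3]+F@[.012,0,z]-Rt@[-.1055,0,-.010],Rt), p[:3]+F@[.012,0,z]-Rt@[-.1055,0,-.010])
save(f,"g.png",(100,60,412,294),2)
E
```

```text
gouge [(array([254.4, 239.5]), 0.75, array([ 0.0038,  0.    , -0.01  ]))]
shoulder []
edge []
butt [(array([254. , 148.6]), 0.82, array([ 0.055 , -0.0005, -0.01  ])), (array([363.5,   4. ]), 0.41, array([ 0.1201,  0.0487, -0.01  ]))]
145 237 239 [ 0.0569 -0.0085 -0.012 ]
157 228 277 [ 0.0508 -0.0012 -0.012 ]
169 227 277 [ 0.0446 -0.0014 -0.012 ]
181 228 277 [ 0.0382 -0.0012 -0.012 ]
193 228 277 [ 0.0316 -0.0012 -0.012 ]
205 228 276 [ 0.0248 -0.0014 -0.012 ]
217 229 276 [ 0.0179 -0.0011 -0.012 ]
229 229 276 [ 0.0108 -0.0011 -0.012 ]
241 231 274 [ 0.0035 -0.0011 -0.012 ]
253 231 274 [-0.004  -0.0011 -0.012 ]
265 231 274 [-0.0117 -0.0011 -0.012 ]
277 231 274 [-0.0196 -0.0011 -0.012 ]
289 231 274 [-0.0277 -0.0011 -0.012 ]
301 231 274 [-0.0361 -0.0011 -0.012 ]
313 232 274 [-0.0447 -0.0008 -0.012 ]
(array([ 75. , 322.9, 135.9]), array([ 0.068 , -0.5165,  0.2469])) [0.5929 0.0285 0.1528]
(array([ 43.3, 314.6, 193.2]), array([ 0.068 , -0.5165,  0.2469])) [0.5601 0.032  0.0956]
```

View pics/g.png

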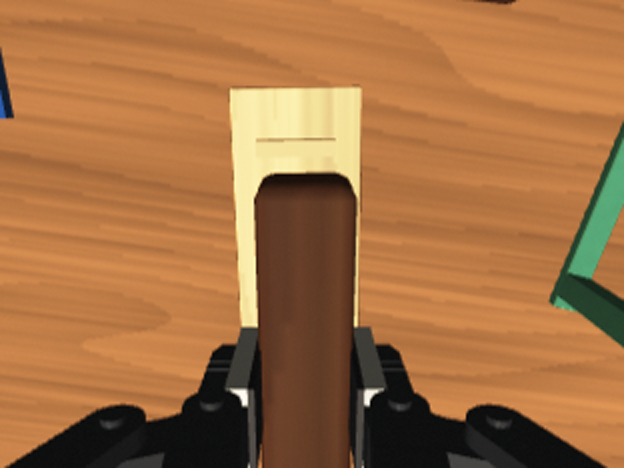

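g.png: the handle is square and centred between the pads, with its butt at (305,178). Next, tilt and move over the fork.

Call:
play_rows --series '[[[104,330,84,0.068,-0.5165,0.247],[104,330,84,0.068,-0.5165,0.247],[104,330,84,0.068,-0.5165,0.247],[104,330,84,0.068,-0.5165,0.247],[104,330,84,0.068,-0.5165,0.247],[104,330,84,0.068,-0.5165,0.247],[104,330,84,0.068,-0.5165,0.247],[104,330,84,0.068,-0.5165,0.247],[104,330,84,0.068,-0.5165,0.247],[104,330,84,0.068,-0.5165,0.247],[75,323,136,0.068,-0.5165,0.247],[75,323,136,0.068,-0.5165,0.247],[75,323,136,0.068,-0.5165,0.247],[75,323,136,0.068,-0.5165,0.247]]]'

```text
time: 10.75
eef_pos: [0.5957, 0.03, 0.1572]
eef_rot: [-3.006, 0.156, 0.795]
force: [-0.4, -0.6, -0.6]
finger_gap: 0.0227
grip_force: 78.7
```

```bash
python3 - <<'E'
from h import *
np.set_printoptions(precision=4,suppress=True)
s=arm.state();print(s["eef_pos"],s["joint_positions"],s["time"])
p=np.load("fork.npy");F=frame(p);Rt=F@np.diag([-1,1,-1]);A=R.from_rotvec(s["eef_rot"]).as_matrix()
S=s["eef_pos"]+A@[-.1055,-.0006,-.010];print("shoulder in fork",F.T@(S-p[:3]),"ang",R.from_matrix(Rt.T@A).as_rotvec())
a,b=grab_frame("scene"),grab_frame("top")
for f in (a,b):
  for n,l in (("shoulder",[-.1055,-.0006,-.01]),("edge",[-.1495,-.0006,-.01]),("gouge",[.0045,-.0006,-.01]),("butt",[.0545,-.0006,-.01])):
    print(n,"pred",proj(f,s["eef_pos"]+A@np.array(l)),[(np.round(q["position"],1),round(q["score"],2)) for q in spot_point(f,n)[:2]])
  print("fork",proj(f,p[:3]),[(np.round(q["position"],1),round(q["score"],2)) for q in spot_point(f,"fork")])
i1=cv2.resize(a["pixels"][110:230,220:320],(400,480),interpolation=cv2.INTER_CUBIC);i2=cv2.resize(b["pixels"][155:275,190:290],(400,480),interpolation=cv2.INTER_CUBIC)
cv2.imwrite("pics/h.png",np.hstack([i1,i2])[:,:,::-1])
print(to_tool(p[:3]+F@[.012,0,.004]-Rt@[-.1055,-.0006,-.010],Rt))
E
```

```text
[0.5957 0.03   0.1572] [-0.1399  0.6689  1.1786 -0.0162  1.8109  1.5348] 10.75
shoulder in fork [ 0.012  -0.0021  0.0744] ang [ 0.0013  0.0065 -0.0023]
shoulder pred [273.6531 156.0613] [(array([273.4, 152. ]), 0.48)]
edge pred [275.029 141.032] [(array([273.2, 138.2]), 0.79)]
gouge pred [270.1657 194.1559] [(array([270.5, 192.6]), 0.48)]
butt pred [268.5576 211.7222] [(array([155.1, 187.6]), 0.66), (array([272.7, 209.1]), 0.47)]
fork [273.2543 164.5535] []
shoulder pred [241.9758 205.8407] [(array([152.5, 225.7]), 0.26)]
edge pred [240.492  218.6402] []
gouge pred [245.4156 176.1698] []
butt pred [246.8636 163.6789] []
fork [242.2753 216.7695] [(array([151.8, 221.7]), 0.56)]
(array([-0.4,  1.6, 68.9]), array([-0.002 , -0.0039,  0.0011]))
```

View pics/h.png

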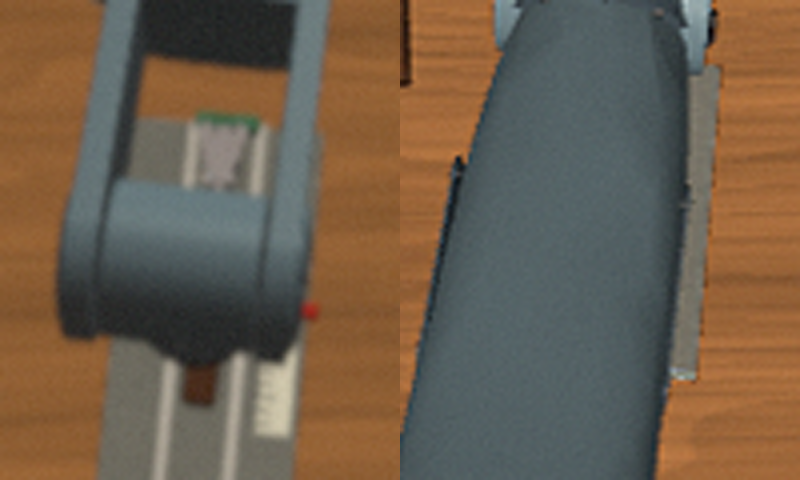

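h.png left (scene): the blade is over the slide at crop (222,150), between the rails, and the clip shows at (310,311). Top is blocked by the arm. I'll lower it in stages and watch the force.

Call:
play_rows --series '[[[0,1.6,15,0,-0.004,0],[0,1.6,30,0,-0.004,0],[0,1.6,40,0,-0.004,0],[0,1.6,48,0,-0.004,0],[0,1.6,52,0,-0.004,0],[0,1.6,52,0,-0.004,0],[0,1.6,52,0,-0.004,0]]]'

```text
time: 12.05
eef_pos: [0.5692, 0.0304, 0.1106]
eef_rot: [-3.003, 0.158, 0.803]
force: [0.6, -0.9, -1.6]
finger_gap: 0.0224
grip_force: 78.7
```

```bash
cat > st.py <<'E'
from h import *
np.set_printoptions(precision=4,suppress=True)
s=arm.state();p=np.load("fork.npy");F=frame(p);Rt=F@np.diag([-1,1,-1]);A=R.from_rotvec(s["eef_rot"]).as_matrix()
S=s["eef_pos"]+A@[-.1055,-.0006,-.010];print(s["time"],"shoulder in fork",F.T@(S-p[:3]),"ang",R.from_matrix(Rt.T@A).as_rotvec(),"F in fork",F.T@s["force"],"tq",s["torque"])
E
python3 st.py; python3 - <<'E'
from h import *
f=grab_frame("wrist");save(f,"i.png",(0,0,512,384),1.5)
for n in ("pointer","mark","fork","shoulder"): print(n,spot_point(f,n)[:2])
E
```

```text
12.05 shoulder in fork [0.0116 0.0002 0.0214] ang [ 0.0019  0.0009 -0.0012] F in fork [-1.4125  0.866  -1.0568] tq [-0.0053 -0.452  -0.0063]
pointer []
mark [{'position': [172.1, 257.0], 'score': 0.77}]
fork []
shoulder []
```

View pics/i.png

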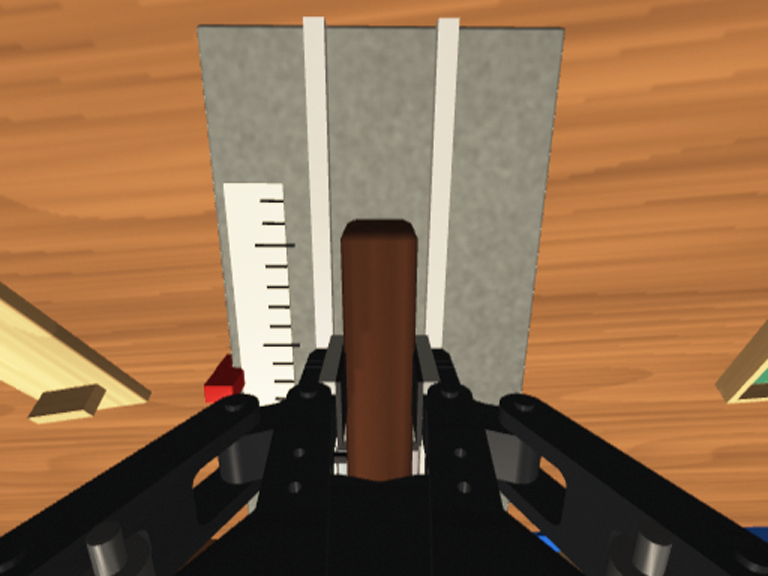

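i.png: the handle (centre column 379) is centred between the bed rails (327–432). The clip is at (225,382) and the scale is visible. No contact force so far, so I continue down.

Call:
play_rows --series '[[[0,0,5,0,0,0],[0,0,10,0,0,0],[0,0,15,0,0,0],[0,0,18,0,0,0],[0,0,18,0,0,0],[0,0,18,0,0,0],[0,0,18,0,0,0]]]'

```text
time: 13.0
eef_pos: [0.56, 0.0314, 0.0947]
eef_rot: [-3.002, 0.158, 0.804]
force: [0.1, -0.6, -1.4]
finger_gap: 0.0222
grip_force: 78.7
```

```bash
python3 st.py
```

```text
13.0 shoulder in fork [0.0116 0.0001 0.0032] ang [ 0.0019  0.0004 -0.0012] F in fork [-0.83    0.6114 -1.1182] tq [-0.0879 -0.3515  0.0036]
```

Call:
play_rows --series '[[[3,0,0,0,0,0],[6,0,0,0,0,0],[9,0,0,0,0,0],[12,0,0,0,0,0],[15,0,0,0,0,0],[18,0,0,0,0,0],[20,0,0,0,0,0],[20,0,0,0,0,0],[20,0,0,0,0,0]]]'

```text
time: 13.9
eef_pos: [0.5769, 0.0296, 0.0846]
eef_rot: [-3.002, 0.158, 0.805]
force: [-3.6, -0.9, 1.0]
finger_gap: 0.022
grip_force: 78.7
```

```bash
python3 st.py; python3 - <<'E'
from h import *
np.set_printoptions(precision=1,suppress=True)
fs={n:grab_frame(n) for n in ("scene","wrist","top")}
for k,f in fs.items():
    for n in ("pointer","mark","fork","slide","shoulder"): print(k,n,[(np.array(q["position"]),round(q["score"],2)) for q in spot_point(f,n)[:2]])
    if k!="wrist": continue
    im=f["pixels"][190:384,100:300];cv2.imwrite("pics/j.png",cv2.resize(im,(600,582),interpolation=cv2.INTER_CUBIC)[:,:,::-1])
E
```

```text
13.9 shoulder in fork [-0.0082  0.0001  0.003 ] ang [ 0.0018 -0.0004 -0.0012] F in fork [ 3.4737  1.2698 -0.8892] tq [-0.0206  0.3346  0.1382]
scene pointer []
scene mark []
scene fork [(array([276.9, 167.1]), 0.66)]Traceback (most recent call last):
  File "<stdin>", line 5, in <module>
ValueError: it knows: butt, edge, fork, gauge, glue, gouge, mark, plunger_top, pointer, rest, shoulder, stone, tin, tray
```

```bash
cat > look.py <<'E'
import sys
from h import *
np.set_printoptions(precision=1,suppress=True)
p=np.load("fork.npy");F=frame(p)
def fk(f,q,z):
    e,d=ray(f,q);E=F.T@(e-p[:3]);D=F.T@d;return (E+D*(z-E[2])/D[2])*1000
for k in ("wrist","scene"):
    f=grab_frame(k)
    for n in ("pointer","mark","fork"): print(k,n,[(np.array(q["position"]),round(q["score"],2),fk(f,q["position"],0 if n=="fork" else -.027)) for q in spot_point(f,n)[:2]])
    h=cv2.cvtColor(f["pixels"],cv2.COLOR_RGB2HSV);m=((h[...,0]<6)|(h[...,0]>174))&(h[...,1]>170)&(h[...,2]>100)
    n,_,st,ce=cv2.connectedComponentsWithStats(m.astype(np.uint8));print("red",[(s,c,fk(f,c,-.026)) for s,c in zip(st[1:],ce[1:]) if s[4]>4 and c[0]>120 and c[0]<320])
    if k=="wrist": w=f["pixels"][210:384,100:300]
    else: c=f["pixels"][150:208,250:312]
if len(sys.argv)>1: cv2.imwrite("pics/"+sys.argv[1],np.hstack([cv2.resize(w,(400,348),interpolation=cv2.INTER_CUBIC),cv2.resize(c,(372,348),interpolation=cv2.INTER_CUBIC)])[:,:,::-1])
E
python3 look.py j.png
```

```text
wrist pointer [(array([167.1, 332.4]), 0.53, array([-25.7, -63.3, -27. ]))]
wrist mark []
wrist fork []
red [(array([137, 304,   9,   7,  39], dtype=int32), array([142.1, 307.7]), array([-48.5, -79. , -26. ]))]
scene pointer [(array([291.9, 176.3]), 0.48, array([-27. , -59.3, -27. ]))]
scene mark []
scene fork [(array([274.8, 167.6]), 0.46, array([-8.9, -5.5,  0. ])), (array([265. , 278.6]), 0.46, array([-341. ,   -7.1,    0. ]))]
red [(array([295, 186,   4,   4,   9], dtype=int32), array([296.8, 187.4]), array([-60.2, -77.2, -26. ]))]
```

View pics/j.png

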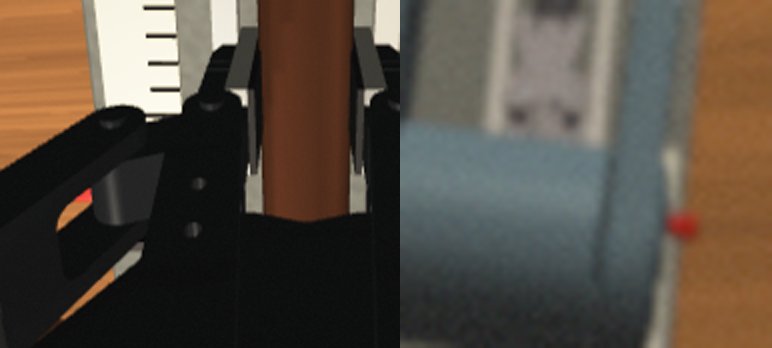

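j.png: the fingers hide the pointer here, and only the clip shows, at right (682,226). I'll refine the clip travel from the earlier unobstructed detections and set the pull by measured tool travel and spring force.

```bash
python3 - <<'E'
from h import *
np.set_printoptions(precision=1,suppress=True)
p=np.load("fork.npy");F=frame(p)
w=dict(np.load("w1.npz"));b=grab_frame("top");a=grab_frame("scene")
loc=lambda X:(F.T@(X-p[:3]))*1000
def T(*l): return loc(tri(*l))
cl=[(w,(203.23,111.93)),(b,(219.36,203.07)),(a,(297,187.3))]
pt=[(w,(210.4,134.8)),(b,(220.6,216.1)),(a,(293.9,177.1))]
mk=[(w,(215.5,109.)),(b,(225.2,201.1))]
print("clip",T(*cl),T(*cl[:2]),T(*cl[1:]));print("ptr",T(*pt),T(*pt[:2]),T(*pt[1:]));print("mark",T(*mk))
def fk(f,q,z):
    e,d=ray(f,q);E=F.T@(e-p[:3]);D=F.T@d;return (E+D*(z-E[2])/D[2])*1000
for n,l in (("clip",cl),("ptr",pt),("mark",mk)):
    for z in (-.018,-.022,-.026,-.03): print(n,z,[fk(f,q,z)[:2] for f,q in l])
# pointer dark line in w: darkest row across cols 212-234
g=cv2.cvtColor(w["pixels"],cv2.COLOR_RGB2GRAY).astype(float)
for c in (212,216,220,224,228,232):
    r=np.arange(126,144);v=np.clip(110-g[r,c],0,None);print(c,np.round((v*r).sum()/max(v.sum(),1),2),v.sum())
h=cv2.cvtColor(w["pixels"],cv2.COLOR_RGB2HSV);m=((h[...,0]<8)|(h[...,0]>172))&(h[...,1]>150)&(h[...,2]>70);m[:, :190]=0;m[:,220:]=0
ys,xs=np.nonzero(m[90:130]);ys+=90;print("clip px",[(y,xs[ys==y].min(),xs[ys==y].max()) for y in np.unique(ys)])
E
```

```text
clip [-60.2 -77.2 -24.3] [-69.2 -79.1 -38.4] [-59.8 -77.8 -24.8]
ptr [-27.4 -67.  -44. ] [-49.5 -72.7 -83.3] [-25.9 -67.8 -46.8]
mark [-67.9 -58.7 -24. ]
clip -0.018 [array([-57.9, -75. ]), array([-55. , -77.2]), array([-60.6, -77.7])]
clip -0.022 [array([-60.1, -75.7]), array([-57.8, -77.6]), array([-60.1, -77.7])]
clip -0.026 [array([-62.3, -76.5]), array([-60.6, -78. ]), array([-59.7, -77.8])]
clip -0.03 [array([-64.5, -77.3]), array([-63.4, -78.4]), array([-59.2, -77.9])]
ptr -0.018 [array([-19.8, -61.6]), array([ -6.7, -67. ]), array([-30.2, -65.6])]
ptr -0.022 [array([-21.6, -62.3]), array([ -9.4, -67.4]), array([-29.6, -65.6])]
ptr -0.026 [array([-23.4, -62.9]), array([-12. , -67.8]), array([-29.1, -65.6])]
ptr -0.03 [array([-25.2, -63.6]), array([-14.6, -68.2]), array([-28.5, -65.7])]
mark -0.018 [array([-63.5, -56.2]), array([-64.7, -59.9])]
mark -0.022 [array([-65.7, -56.7]), array([-67.6, -60.2])]
mark -0.026 [array([-68. , -57.3]), array([-70.4, -60.6])]
mark -0.03 [array([-70.2, -57.9]), array([-73.3, -60.9])]
212 133.91 203.0
216 133.77 295.0
220 133.99 266.0
224 133.83 357.0
228 134.36 261.0
232 134.6 191.0
clip px [(np.int64(106), np.int64(199), np.int64(207)), (np.int64(107), np.int64(199), np.int64(207)), (np.int64(108), np.int64(199), np.int64(207)), (np.int64(109), np.int64(199), np.int64(207)), (np.int64(110), np.int64(199), np.int64(208)), (np.int64(111), np.int64(199), np.int64(208)), (np.int64(112), np.int64(199), np.int64(208)), (np.int64(113), np.int64(199), np.int64(208)), (np.int64(114), np.int64(200), np.int64(208)), (np.int64(115), np.int64(200), np.int64(208)), (np.int64(116), np.int64(200), np.int64(208)), (np.int64(117), np.int64(201), np.int64(204)), (np.int64(118), np.int64(201), np.int64(204)), (np.int64(119), np.int64(201), np.int64(204)), (np.int64(120), np.int64(202), np.int64(204)), (np.int64(121), np.int64(204), np.int64(204))]
```

Call:
play_rows --series '[[[-4,0,0,0,0,0],[-8,0,0,0,0,0],[-11,0,0,0,0,0],[-11,0,0,0,0,0],[-11,0,0,0,0,0]]]'

```text
time: 15.2
eef_pos: [0.5676, 0.0306, 0.0902]
eef_rot: [-3.002, 0.158, 0.803]
force: [-1.8, -0.5, -0.2]
finger_gap: 0.0225
grip_force: 78.8
```

Call:
play_rows --series '[[[-1.5,0,0,0,0,0],[-1.5,0,0,0,0,0],[-1.5,0,0,0,0,0]]]'

```text
time: 15.5
eef_pos: [0.5663, 0.0308, 0.0908]
eef_rot: [-3.002, 0.158, 0.804]
force: [-1.4, -0.1, -0.2]
finger_gap: 0.0221
grip_force: 78.8
```

Call:
play_rows --series '[[[-1.5,0,0,0,0,0],[-1.5,0,0,0,0,0],[-1.5,0,0,0,0,0]]]'

```text
time: 15.8
eef_pos: [0.5651, 0.0309, 0.0915]
eef_rot: [-3.002, 0.158, 0.803]
force: [-0.6, 0.5, -1.7]
finger_gap: 0.0223
grip_force: 78.7
```

Call:
play_rows --series '[[[-1.5,0,0,0,0,0],[-1.5,0,0,0,0,0],[-1.5,0,0,0,0,0]]]'

```text
time: 16.1
eef_pos: [0.5637, 0.031, 0.0923]
eef_rot: [-3.002, 0.158, 0.804]
force: [-0.4, -0.5, -2.6]
finger_gap: 0.0223
grip_force: 78.7
```

Call:
play_rows --series '[[[-1.5,0,0,0,0,0],[-1.5,0,0,0,0,0],[-1.5,0,0,0,0,0]]]'

```text
time: 16.4
eef_pos: [0.5624, 0.0311, 0.0931]
eef_rot: [-3.002, 0.158, 0.804]
force: [0.5, -0.3, -2.4]
finger_gap: 0.0224
grip_force: 78.7
```

Call:
play_rows --series '[[[-1.5,0,0,0,0,0],[-1.5,0,0,0,0,0],[-1.5,0,0,0,0,0]]]'

```text
time: 16.7
eef_pos: [0.5611, 0.0313, 0.0939]
eef_rot: [-3.002, 0.158, 0.804]
force: [-0.3, 0.4, -1.9]
finger_gap: 0.0222
grip_force: 78.7
```

```bash
python3 st.py
```

```text
16.7 shoulder in fork [0.0103 0.0001 0.003 ] ang [ 0.0019  0.0001 -0.0011] F in fork [-0.617  -0.3594 -1.7943] tq [-0.0073 -0.4252  0.0292]
```

Contact is sharp at shoulder x ≈ +5 mm, as the prong geometry predicts. A travel of 37 mm therefore means pulling 42 mm from here.

Call:
play_rows --series '[[[3,0,0,0,0,0],[6,0,0,0,0,0],[9,0,0,0,0,0],[12,0,0,0,0,0],[15,0,0,0,0,0],[18,0,0,0,0,0],[21,0,0,0,0,0],[24,0,0,0,0,0],[27,0,0,0,0,0],[30,0,0,0,0,0],[33,0,0,0,0,0],[36,0,0,0,0,0],[38,0,0,0,0,0],[40,0,0,0,0,0],[41,0,0,0,0,0],[42.3,0,0,0,0,0],[42.3,0,0,0,0,0],[42.3,0,0,0,0,0]]]'

```text
time: 18.5
eef_pos: [0.5971, 0.0274, 0.0727]
eef_rot: [-3.002, 0.158, 0.807]
force: [-5.6, -0.7, 2.3]
finger_gap: 0.0222
grip_force: 78.8
```

```bash
python3 st.py; python3 look.py k.png; python3 st.py
```

```text
18.5 shoulder in fork [-0.0317  0.0002  0.0029] ang [ 0.0017 -0.0015 -0.0011] F in fork [ 5.9024  1.3182 -0.7699] tq [-0.0377  0.853   0.1696]
wrist pointer [(array([167.6, 332. ]), 0.43, array([-49.7, -62.8, -27. ]))]
wrist mark []
wrist fork []
red []
scene pointer [(array([293.1, 181.1]), 0.68, array([-41.5, -64.3, -27. ]))]
scene mark [(array([274. , 177.2]), 0.51, array([-34.6,  -4.7, -27. ]))]
scene fork [(array([272.3, 177.3]), 0.63, array([-39.1,  -0.7,   0. ])), (array([367.3, 192.6]), 0.49, array([ -60.2, -285.9,    0. ]))]
red [(array([296, 186,   3,   4,   8], dtype=int32), array([297. , 187.5]), array([-60.3, -77.9, -26. ]))]
18.9 shoulder in fork [-0.0317  0.0002  0.0029] ang [ 0.0018 -0.0015 -0.0011] F in fork [ 6.6495  1.1823 -0.9578] tq [-0.0278  0.8653  0.1778]
```

View pics/k.png

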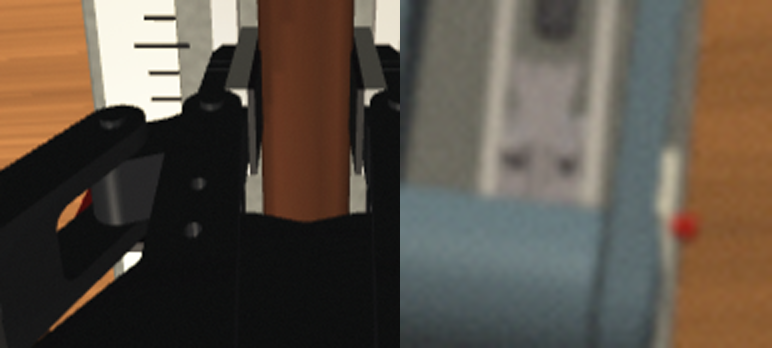

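k.png: the slide has come down, with the prong spots now at crop (515–568,160). The clip has not moved, at (685,226). Now hold at 37 mm, then hold a second time at 40.5 mm to cover the clip estimate's uncertainty.

Call:
play_rows --series '[[[0,0,0,0,0,0],[0,0,0,0,0,0],[0,0,0,0,0,0],[0,0,0,0,0,0],[0,0,0,0,0,0],[0,0,0,0,0,0],[0,0,0,0,0,0],[0,0,0,0,0,0],[0,0,0,0,0,0],[0,0,0,0,0,0]]]'

```text
time: 19.9
eef_pos: [0.597, 0.0274, 0.0727]
eef_rot: [-3.002, 0.158, 0.807]
force: [-5.6, -0.4, 1.6]
finger_gap: 0.0225
grip_force: 78.8
```

Call:
play_rows --series '[[[1.5,0,0,0,0,0],[3.5,0,0,0,0,0],[3.5,0,0,0,0,0],[3.5,0,0,0,0,0],[3.5,0,0,0,0,0],[3.5,0,0,0,0,0],[3.5,0,0,0,0,0],[3.5,0,0,0,0,0],[3.5,0,0,0,0,0],[3.5,0,0,0,0,0],[3.5,0,0,0,0,0],[3.5,0,0,0,0,0],[3.5,0,0,0,0,0],[3.5,0,0,0,0,0]]]'

```text
time: 21.3
eef_pos: [0.6, 0.0271, 0.071]
eef_rot: [-3.002, 0.158, 0.807]
force: [-6.2, -0.4, 2.8]
finger_gap: 0.0224
grip_force: 78.7
```

```bash
python3 st.py
```

```text
21.3 shoulder in fork [-0.0351  0.0002  0.0029] ang [ 0.0017 -0.0018 -0.0011] F in fork [ 6.6582  1.0759 -0.6465] tq [-0.0678  0.9271  0.1026]
```

Ease the slide home gently, to shoulder x ≈ +12 mm.

Call:
play_rows --series '[[[-3,0,0,0,0,0],[-6,0,0,0,0,0],[-9,0,0,0,0,0],[-12,0,0,0,0,0],[-15,0,0,0,0,0],[-18,0,0,0,0,0],[-21,0,0,0,0,0],[-24,0,0,0,0,0],[-27,0,0,0,0,0],[-30,0,0,0,0,0],[-33,0,0,0,0,0],[-36,0,0,0,0,0],[-38,0,0,0,0,0],[-40,0,0,0,0,0],[-42,0,0,0,0,0],[-44,0,0,0,0,0],[-46,0,0,0,0,0],[-47,0,0,0,0,0],[-47,0,0,0,0,0],[-47,0,0,0,0,0]]]'

```text
time: 23.3
eef_pos: [0.5601, 0.0314, 0.0944]
eef_rot: [-3.002, 0.158, 0.804]
force: [-0.6, -0.2, -2.3]
finger_gap: 0.0223
grip_force: 78.7
```

```bash
python3 st.py; python3 look.py
```

```text
23.3 shoulder in fork [0.0114 0.0001 0.003 ] ang [ 0.0019  0.0002 -0.0011] F in fork [-0.7066  0.3051 -2.2789] tq [-0.0178 -0.3353 -0.0111]
wrist pointer []
wrist mark [(array([165. , 271.8]), 0.56, array([-57.9, -60.2, -27. ]))]
wrist fork []
red [(array([124, 272,  11,   8,  44], dtype=int32), array([127.7, 274.8]), array([-56.1, -85.7, -26. ]))]
scene pointer [(array([367.4, 190.3]), 0.64, array([ -49.9, -290.6,  -27. ])), (array([274.3, 203.1]), 0.46, array([-114.2,  -13. ,  -27. ]))]
scene mark [(array([274.3, 142.4]), 0.49, array([ 74.3,   4.4, -27. ]))]
scene fork [(array([274.2, 165.8]), 0.57, array([-3.6, -3.2,  0. ]))]
red [(array([296, 186,   3,   4,   8], dtype=int32), array([297.1, 187.5]), array([-60.2, -78.2, -26. ]))]
```

Call:
play_rows --series '[[[0,0,-8,0,0,0],[0,0,-20,0,0,0],[0,0,-35,0,0,0],[0,0,-60,0,0,0],[0,0,-95,0,0,0],[0,0,-130,0,0,0],[0,0,-150,0,0,0],[0,0,-150,0,0,0]]]'

```text
time: 24.5
eef_pos: [0.6376, 0.0226, 0.2288]
eef_rot: [-3.006, 0.158, 0.792]
force: [0.0, 0.2, -0.7]
finger_gap: 0.0223
grip_force: 78.7
```

```bash
python3 st.py; python3 - <<'E'
from h import *
print(to_tool([.515,-.342,.27],down(.065)))
E
```

```text
24.5 shoulder in fork [0.0111 0.0006 0.1575] ang [ 0.0018  0.0084 -0.0008] F in fork [-0.3697 -0.167  -0.6036] tq [-0.0531 -0.4167  0.0099]
(array([-93.2, 375.5,   4.6]), array([-0.0459,  0.5137, -0.1664]))
```

Call:
play_rows --series '[[[-93,375,5,-0.046,0.514,-0.166],[-93,375,5,-0.046,0.514,-0.166],[-93,375,5,-0.046,0.514,-0.166],[-93,375,5,-0.046,0.514,-0.166],[-93,375,5,-0.046,0.514,-0.166],[-93,375,5,-0.046,0.514,-0.166],[-93,375,5,-0.046,0.514,-0.166],[-93,375,5,-0.046,0.514,-0.166],[-93,375,5,-0.046,0.514,-0.166],[-93,375,5,-0.046,0.514,-0.166],[-93,375,5,-0.046,0.514,-0.166],[-93,375,5,-0.046,0.514,-0.166],[-93,375,5,-0.046,0.514,-0.166]]]'

```text
time: 25.8
eef_pos: [0.513, -0.3397, 0.2654]
eef_rot: [-3.138, -0.105, 0.013]
force: [0.1, -0.0, -1.7]
finger_gap: 0.023
grip_force: 78.8
```

```bash
python3 - <<'E'
from h import *
np.set_printoptions(precision=4,suppress=True)
s=arm.state();print(s["eef_pos"],s["eef_rot"],s["time"])
fs={k:grab_frame(k) for k in ("wrist","scene","top")}
for k,f in fs.items():
    h=cv2.cvtColor(f["pixels"],cv2.COLOR_RGB2HSV);m=((h[...,0]>65)&(h[...,0]<90)&(h[...,1]>100)).astype(np.uint8)
    m[:, :260]*= (k!="top"); m[:,230:]*=(k!="scene")
    n,l,st,ce=cv2.connectedComponentsWithStats(m);i=1+np.argmax(st[1:,4]);ys,xs=np.nonzero(l==i)
    P=np.array([at_z(f,q,.005)[:2] for q in zip(xs,ys)],np.float32)*1000
    print(k,st[i],cv2.minAreaRect(P), P.min(0),P.max(0))
    for n in ("pointer","fork","edge","butt"): print(n,[(np.round(q["position"],1).tolist(),round(q["score"],2)) for q in spot_point(f,n)[:2]])
E
```

```text
[ 0.513  -0.3397  0.2654] [-3.1382 -0.1047  0.0131] 25.8
wrist [ 195  102  117  144 9860] ((478.118408203125, -342.876953125), (226.16566467285156, 165.54237365722656), 4.1466898918151855) [ 369.264  -432.7568] [ 596.4227 -252.6649]
pointer []
fork []
edge []
butt [([257.1, 145.4], 0.84)]
scene [ 130  158   52   59 2658] ((456.5509338378906, -343.4029541015625), (237.7239532470703, 155.75271606445312), 4.02273416519165) [ 335.9029 -427.8414] [ 577.8287 -258.1499]
pointer [([293.1, 174.0], 0.71)]
fork [([274.7, 162.6], 0.8)]
edge [([141.8, 104.4], 0.65)]
butt [([135.7, 156.1], 0.61), ([141.0, 103.3], 0.24)]
top [ 330  186   43   60 1298] ((494.56072998046875, -333.58746337890625), (191.4031219482422, 146.0659942626953), 4.143153190612793) [ 394.0625 -400.6884] [ 593.1422 -255.8937]
pointer [([217.5, 217.5], 0.82)]
fork [([242.0, 214.4], 0.76)]
edge []
butt [([374.5, 183.2], 0.65), ([376.6, 198.7], 0.6)]
```

```bash
python3 - <<'E'
from h import *
print(to_tool([.5145,-.3396,.05],down(.072)),to_tool([.5145,-.3396,.010],down(.072)))
E
```

```text
(array([  3.9,  -1.1, 215.6]), array([-0.0014,  0.008 , -0.0073])) (array([  4.2,  -1. , 255.6]), array([-0.0014,  0.008 , -0.0073]))
```

Call:
play_rows --series '[[[4,-1,40,-0.001,0.008,-0.007],[4,-1,80,-0.001,0.008,-0.007],[4,-1,120,-0.001,0.008,-0.007],[4,-1,160,-0.001,0.008,-0.007],[4,-1,195,-0.001,0.008,-0.007],[4,-1,220,-0.001,0.008,-0.007],[4,-1,235,-0.001,0.008,-0.007],[4,-1,245,-0.001,0.008,-0.007],[4,-1,250,-0.001,0.008,-0.007],[4,-1,254,-0.001,0.008,-0.007],[4,-1,255,-0.001,0.008,-0.007],[4,-1,255,-0.001,0.008,-0.007]]]'

```text
time: 27.75
eef_pos: [0.5149, -0.34, 0.0115]
eef_rot: [3.139, 0.113, 0.002]
force: [-0.2, -1.0, -0.1]
finger_gap: 0.0228
grip_force: 78.9
```

```bash
python3 - <<'E'
from h import *
s=arm.state();A=R.from_rotvec(s["eef_rot"]).as_matrix();print(s["eef_pos"],s["force"],A[:,2],A[:,0])
E
```

```text
[ 0.51486233 -0.33999417  0.01145376] [-0.20296929 -1.02314594 -0.12674288] [ 1.00572690e-03 -4.71162705e-04 -9.99999383e-01] [9.97417797e-01 7.18108517e-02 9.69295911e-04]
```

Lower to the floor in small steps.

Call:
play_rows --series '[[[0,0,1,0,0,0],[0,0,2,0,0,0],[0,0,3,0,0,0],[0,0,3,0,0,0]]]'

```text
time: 28.15
eef_pos: [0.5146, -0.3398, 0.0085]
eef_rot: [-3.139, -0.113, -0.001]
force: [-2.8, 1.1, 5.1]
finger_gap: 0.0223
grip_force: 79.7
```

Call:
play_rows --series '[[[0,0,0.7,0,0,0],[0,0,1.3,0,0,0],[0,0,1.3,0,0,0]]]'

```text
time: 28.45
eef_pos: [0.5146, -0.3398, 0.0085]
eef_rot: [-3.139, -0.113, -0.0]
force: [-5.9, 4.5, 14.4]
finger_gap: 0.0227
grip_force: 81.2
```

On the floor. Relieve the press slightly, then open.

Call:
play_rows --series '[[[0,0,-1,0,0,0],[0,0,-1,0,0,0]]]'

```text
time: 28.65
eef_pos: [0.5146, -0.3398, 0.0085]
eef_rot: [3.14, 0.113, 0.001]
force: [-2.4, 2.6, 8.9]
finger_gap: 0.0224
grip_force: 80.0
```

Call:
play_rows --series '[[[0,0,0,0,0,0],[0,0,0,0,0,0],[0,0,0,0,0,0],[0,0,0,0,0,0],[0,0,0,0,0,0],[0,0,-10,0,0,0],[0,0,-30,0,0,0],[0,0,-70,0,0,0],[0,0,-120,0,0,0],[0,0,-170,0,0,0],[0,0,-220,0,0,0],[0,0,-250,0,0,0],[0,0,-250,0,0,0]]]' --hand 50

```text
time: 29.95
eef_pos: [0.5166, -0.3417, 0.2651]
eef_rot: [3.131, 0.113, 0.013]
force: [-0.2, -0.3, -0.2]
finger_gap: 0.0499
grip_force: 0.0
```

```bash
python3 - <<'E'
from h import *
np.set_printoptions(precision=4,suppress=True)
s=arm.state();print(s["eef_pos"],s["joint_positions"],s["time"])
fs={k:grab_frame(k) for k in ("wrist","scene","top")}
tc=np.array([.467,-.343]);t=.072;M=np.array([[np.cos(t),np.sin(t)],[-np.sin(t),np.cos(t)]])
for k,f in fs.items():
    for n in ("edge","butt"): print(k,n,[(M@(at_z(f,q["position"],.017)[:2]-tc),round(q["score"],2)) for q in spot_point(f,n)[:2]])
    print(k,"plunger",[(np.round(q["position"],1).tolist(),at_z(f,q["position"],.107),round(q["score"],2)) for q in spot_point(f,"plunger_top")])
for k in ("scene","top"):
    f=fs[k]
    h=cv2.cvtColor(f["pixels"],cv2.COLOR_RGB2HSV);m=((h[...,0]>22)&(h[...,0]<32)&(h[...,1]>200)&(h[...,2]>180)).astype(np.uint8)
    n,_,st,ce=cv2.connectedComponentsWithStats(m);print(k,[(x[4],c,at_z(f,c,.105)) for x,c in zip(st[1:],ce[1:]) if x[4]>15])
print(to_tool([.62,.235,.30],down(.072)))
E
```

```text
[ 0.5166 -0.3417  0.2651] [-0.7759  0.2449  1.4621  0.0004  1.423   0.7228] 29.95
wrist edge [(array([-0.1015, -0.0063]), 0.83)]
wrist butt [(array([ 0.1051, -0.0038]), 0.82), (array([-0.0604,  0.0025]), 0.47)]
wrist plunger []
scene edge [(array([-0.0935, -0.0013]), 0.66), (array([0.1988, 0.6068]), 0.26)]
scene butt [(array([0.0911, 0.0085]), 0.83)]
scene plunger [([359.0, 266.7], array([0.801 , 0.2658, 0.107 ]), 0.66), ([346.2, 227.4], array([0.679 , 0.2453, 0.107 ]), 0.64), ([175.6, 243.9], array([ 0.7343, -0.2318,  0.107 ]), 0.45)]
top edge []
top butt [(array([0.0908, 0.0072]), 0.75), (array([0.0481, 0.3822]), 0.16)]
top plunger [([171.3, 158.3], array([0.673 , 0.2653, 0.107 ]), 0.55), ([172.4, 116.6], array([0.8097, 0.264 , 0.107 ]), 0.47), ([151.4, 225.6], array([0.4604, 0.3236, 0.107 ]), 0.25)]
scene [(np.int32(50), array([347.64, 223.86]), array([0.6659, 0.2512, 0.105 ])), (np.int32(33), array([357.3333, 269.2424]), array([0.8074, 0.2609, 0.105 ]))]
top [(np.int32(56), array([172.5   , 116.7857]), array([0.8097, 0.264 , 0.105 ])), (np.int32(57), array([175.6491, 159.9298]), array([0.6681, 0.2518, 0.105 ]))]
(array([ 146.7, -565.6,  -42.7]), array([-0.0011,  0.0006, -0.0001]))
```

The gouge lies in the tray with its ends about ±100 mm along x and y ≈ 0. The real counter's plunger is at (0.667, 0.2515). Go there with the fingers closed.

Call:
play_rows --series '[[[195,-579,37,0,0,0],[195,-579,37,0,0,0],[195,-579,37,0,0,0],[195,-579,37,0,0,0],[195,-579,37,0,0,0],[195,-579,37,0,0,0],[195,-579,37,0,0,0],[195,-579,37,0,0,0],[195,-579,37,0,0,0],[195,-579,37,0,0,0],[195,-579,37,0,0,0],[195,-579,37,0,0,0],[195,-579,37,0,0,0],[195,-579,37,0,0,0],[195,-579,37,0,0,0],[195,-579,37,0,0,0],[195,-579,37,0,0,0]]]' --hand 0 --force 40

```text
time: 32.25
eef_pos: [0.6676, 0.25, 0.2211]
eef_rot: [-3.139, -0.109, -0.001]
force: [-0.4, -0.8, 0.5]
finger_gap: -0.0002
grip_force: 0.0
```

```bash
python3 - <<'E'
from h import *
np.set_printoptions(precision=4,suppress=True)
s=arm.state();print(s["eef_pos"],s["time"])
f=grab_frame("wrist")
h=cv2.cvtColor(f["pixels"],cv2.COLOR_RGB2HSV);m=((h[...,0]>22)&(h[...,0]<32)&(h[...,1]>200)&(h[...,2]>150)).astype(np.uint8)
n,_,st,ce=cv2.connectedComponentsWithStats(m);print([(x,c,at_z(f,c,.106)) for x,c in zip(st[1:],ce[1:]) if x[4]>30])
print([(q["position"],at_z(f,q["position"],.107),q["score"]) for q in spot_point(f,"plunger_top")])
print(to_tool([.667,.2515,.113],down(.072)),to_tool([.667,.2515,.094],down(.072)))
E
```

```text
[0.6676 0.25   0.2211] 32.25
[]
[([254.1, 182.6], array([0.6699, 0.2489, 0.107 ]), 0.96), ([249.2, 19.3], array([0.8104, 0.2632, 0.107 ]), 0.76)]
(array([ -0.5,  -1. , 108.1]), array([-0.0005, -0.0004, -0.0019])) (array([ -0.6,  -1. , 127.1]), array([-0.0005, -0.0004, -0.0019]))
```

Call:
play_rows --series '[[[1,0,40,0,0,0],[1,0,75,0,0,0],[1,0,100,0,0,0],[1,0,110,0,0,0],[1,0,115,0,0,0],[1,0,120,0,0,0],[1,0,124,0,0,0],[1,0,126,0,0,0],[1,0,126,0,0,0],[1,0,126,0,0,0]]]'

```text
time: 33.35
eef_pos: [0.6694, 0.252, 0.0962]
eef_rot: [-3.139, -0.113, -0.004]
force: [-1.6, -1.7, 5.0]
finger_gap: 0.0002
grip_force: 2.6
```

Call:
play_rows --series '[[[0,0,1,0,0,0],[0,0,2,0,0,0],[0,0,2.5,0,0,0],[0,0,2.5,0,0,0],[0,0,2.5,0,0,0]]]'

```text
time: 33.85
eef_pos: [0.6695, 0.252, 0.095]
eef_rot: [-3.139, -0.113, -0.005]
force: [-4.9, -3.0, 10.3]
finger_gap: -0.0003
grip_force: 5.8
```

At the stop: z = 0.095 m and the force rises past 6 N. Retract.

Call:
play_rows --series '[[[0,0,-5,0,0,0],[0,0,-12,0,0,0],[0,0,-25,0,0,0],[0,0,-60,0,0,0],[0,0,-110,0,0,0],[0,0,-150,0,0,0],[0,0,-150,0,0,0],[0,0,-150,0,0,0],[0,0,-150,0,0,0]]]'

```text
time: 34.75
eef_pos: [0.6674, 0.2519, 0.2406]
eef_rot: [-3.139, -0.113, 0.004]
force: [-0.1, 0.9, -1.1]
finger_gap: -0.0
grip_force: 0.0
```

```bash
python3 - <<'E'
from h import *
np.set_printoptions(precision=4,suppress=True)
fs={k:grab_frame(k) for k in ("scene","top")}
tc=np.array([.467,-.343]);t=.072;M=np.array([[np.cos(t),np.sin(t)],[-np.sin(t),np.cos(t)]])
for k,f in fs.items():
    for n in ("edge","butt"): print(k,n,[(M@(at_z(f,q["position"],.017)[:2]-tc),round(q["score"],2)) for q in spot_point(f,n)[:2]])
    for n in ("fork","pointer","glue","stone","tin"): print(k,n,[(np.round(q["position"],1).tolist(),round(q["score"],2)) for q in spot_point(f,n)[:1]])
s=arm.state();print(s["force"],s["eef_pos"],s["time"])
print(workorder.finish_job())
E
```

```text
scene edge [(array([-0.1153,  0.0019]), 0.83)]
scene butt [(array([0.0929, 0.0118]), 0.64)]
scene fork [([274.0, 164.5], 0.64)]
scene pointer [([291.7, 173.9], 0.76)]
scene glue [([174.9, 241.8], 0.63)]
scene stone [([261.2, 279.9], 0.74)]
scene tin []
top edge [(array([-0.1084,  0.007 ]), 0.97)]
top butt [(array([0.0981, 0.0012]), 0.74), (array([0.266 , 0.6041]), 0.6)]
top fork [([241.2, 216.0], 0.6)]
top pointer [([220.8, 216.5], 0.57)]
top glue [([327.5, 163.0], 0.84)]
top stone [([249.3, 133.5], 0.83)]
top tin [([318.8, 138.0], 0.52)]
[ 0.8418  0.0725 -0.1904] [0.6683 0.2519 0.2422] 35.55
the job is handed in; nothing more can be done
None
```

The whole sequence was carried out and the job is handed in at 35.6 s with no verdict shown; the gouge is in the tray, the slide looks home and the plunger was pressed to its stop, but the fingers hid the pointer, so the pull to the clip was set by measured travel (1.4 s at about 37 mm, then 1.2 s at 40 mm) and not confirmed by sight.

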